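# Set the clamping load of a sandal-sole bonding press with its coarse and fine knobs

## Task

Clamp the glued sandal sole in the bonding press. Turn the wide outer knob clockwise until the pad just takes up on the sole, so that the gauge needle has left its rest but is still short of the short tick; then turn the slim inner knob clockwise until the needle stands within the thick mark, never past the long line. Let go and leave the press set like that, with the sole where it lies and the other things on the table undisturbed.

Things in the scene. Friction and masses are not known exactly. Their poses are not given: they have to be found in the camera images.
- coarse_grip (a point): Centre of the wide outer knob: a black ribbed upright cylinder, 56 mm across, 26 mm high, on the press's bridge. This point is on its vertical axis, half-way up (world z 0.171, knob's top at 0.184); its underside is 8 mm above the bridge (bar 50 mm wide, 170 mm long, top at 0.150). It does not rise or sink when turned.
- fine_grip (a point): Centre, half-way up, of the slim inner knob that stands out of the outer knob's top on the same axis: a bare metal ribbed upright cylinder, 24 mm across, 22 mm high. The outer knob lowers the whole inner knob along with the pad: its underside starts 9 to 12 mm above the outer knob's top and is still 3 to 8 mm above it when the pad bears (read it then). Its own turning does not raise or lower it.
- coarse (a joint): Turn of the outer knob, rad, clockwise from above, stops at 0 and 5; 1 rad lowers pad and inner knob 4.5 mm. Starts at 0.1 to 0.7; the pad (50 mm rubber disc under the bridge) begins 2.5 to 9.5 mm clear of the sole, unmeasured and different each time: 0.55 to 2.2 rad to reach it. Then 1 rad swings the needle about 2.2 rad (sprung bed). Drag 0.15 N m, a little more under load; stays as left.
- fine (a joint): Turn of the inner knob, rad, clockwise from above, stops at 0 and 5.5; 1 rad lowers the pad 1 mm, which once it bears swings the needle by about 0.5 rad. Starts at 0 to 0.2. Drag 0.05 N m; stays as left, and does not turn with the outer knob.
- needle (a joint): Needle of the load gauge, in rad clockwise from its rest: 0 at rest (nothing clamped, against its rest line), short thin tick at 0.6, thick mark from 0.85 to 1.35 (middle 1.1), long line at 1.9. It shows the pad's load on the sole: about 1 N before it stirs, then 10 N per rad.
- dial (a point): Centre of the gauge's white round face (98 mm, facing up, 31 mm above the table) on the press's base plate, 55 mm towards the press's +x and 145 mm towards its -y from the knobs' axis. Black needle 36 mm long; at rest it points 63 degrees anticlockwise (from above) of the press's -x and it turns clockwise; the thick mark lies along the press's -x.
- press: Grey bonding press, fixed; origin on the table under the knobs' common axis. Base plate 230 x 300 x 20 mm, two steel columns 72 mm either side along its y, bridge across them (along y).
- sole: Pale layered sandal sole, 230 x 80 x 28 mm with round ends, lying loose on the press's sprung bed under the pad; origin at the centre of its underside, its length along the press's x. Already in place.
- jar_mid (a point): Middle of a closed glue jar, 64 mm across, 85 mm high, standing on the table: leave alone.
- last_mid (a point): Middle of a turned wooden heel form, 60 mm across, 70 mm high, standing on the table: leave alone.
- mallet_grip (a point): Handle of a hammer, 220 mm long, lying on the table: leave alone.
- spare_mid (a point): Middle of a spare sandal sole, 230 x 80 x 28 mm, lying on the table: leave alone.
Things that resemble listed ones, but are neither listed nor needed, are in the scene too. Leave any orange look-alike of the sole alone.

How it is judged:
By the outcome, as a careful person would: the job done as asked, in the order asked, and still so for the second after the job is handed in, with the robot touching nothing.
It also fails if it takes over 67 s, if anything falls off the work surface, if the arm or the gripper's body presses on something with over 40 N, if the wrist force passes 120 N, or if a joint passes its speed limit or range.

## Robot

A 6-joint arm with a two-finger parallel gripper is mounted at the origin on the work surface. World frame = base frame: x ahead of the robot, y to its left, z up, the work surface at z = 0. Lengths are in m, angles in rad, forces in N, time in s.
With the tool pointing down it reaches from about 0.4 to 0.825 m from the base axis. Payload 7 kg.
Tool frame: the origin (TCP) lies midway between the tips of the shut fingers; the grasp point (between the pads) lies 19 mm behind it; y points along the fingers, x is the direction in which the jaws open and shut, and the axes are right-handed (so a half turn about y gives the same grasp; the last joint's range is limited). The gripper opens to 88 mm and grips with 3 to 60 N. Pads are 19 mm wide; open, the fingers measure 130 mm over their backs; the gripper's body (78 mm by 193 mm) begins 47 mm behind the grasp point.
Start: joints at [-0.907, 0.359, 0.012, 0, -1.224, -0.288], TCP at [0.248, -0.628, 0.227] pointing down, gripper open.
Joint ranges: [-3.07, 3.07], [-1.43, 2.12], [-1.02, 1.25], [-3.03, 1.67], [-3.05, -0], [-3.03, 3.03]. Speed limits (rad/s): [2.39, 2.39, 3.01, 3.14, 3.14, 3.14].

## Interface

Orientations are given as a rotation vector (axis times angle).
In Python, from bench import get_obs, vision, finish_job gives the robot as it stands.
- The arm moves only by the tool servo_tool, never from a script. Its argument "plan" is a list of rows, each an object with "jaw": the closure in counts, from 0 (fully open) to 255 (shut); "delta_pos": the shift along the tool's x, y, z in m, a list of three; "yaw": the turn about the tool's y in rad. In form: [{"jaw": jaw, "delta_pos": [x, y, z], "yaw": yaw}, ...]. A call has 1 to 10 rows; each row shifts and turns the commanded pose from where the row before left it, along the tool's axes as they then stand; what a row does not reach is not made up. A row lasts 1/12 s, in which the tool goes at most 41.7 mm and 7.16 degrees, less where a joint would pass 70% of its speed; a pose out of reach is approached as far as the arm can. A call with a gripper value outside its range is refused whole. The fingers move at their own pace and stop on an object; "squeeze" is the grip in N (left out, the last holds). Time passes only in rows, so rows that do not move let the fingers close. It gives the time, the measured TCP pose, the force and the opening at its end, in the units of the state.
- get_obs(): the state, without advancing time (a new reading comes with each control period).
- vision.get_image(name): name is "scene" or "top"; returns a dict with "color" (420x560x3 uint8, blue, green, red), "K" (3x3 intrinsics, pixels), "world_from_camera" (4x4, takes a point from camera to world coordinates). Camera axes: x right, y down, z forward; pixel columns grow to the right and rows downward; lengths in m; the calibration is good to about 2 mm. A picture is of the moment at which its call begins. There is no depth.
- finish_job(): hands the job in, once; it reports no verdict.
The state is a dict: "time": time; "joint_pos": joint angles; "dq": joint speeds; "tau": joint torques, N m; "ee_pos": TCP position; "ee_rot": TCP orientation; "force": force on the tool from outside, world axes, zero at the start; "moment": the same for the moment, N m; "gripper_width": finger opening in m.
Only numpy, scipy, OpenCV 4.12 (cv2) and the standard library are available. Lean on these libraries where they do the work, as an engineer would, in place of code of your own. Each camera call takes 0.05 s, during which the arm holds its last target. There are 200 camera calls.

## Working session

There is one attempt and no reset: what is moved stays moved. The work goes in short steps, Python scripts to look and compute and a tool call to move; the robot and the scene stay as the last step left them, time stands still between calls to the robot, and variables do not carry over. Pictures are saved under pics/ and viewed, about 8 in all and at most 12, crops included, and the job is handed in when it is done.

Besides the shell and the picture viewer there is one more tool, called as name(argument=value, ...) on one line, values as JSON. servo_tool: Moves the arm, as the interface text tells. Its arguments: {"type":"object","properties":{"plan":{"type":"array"},"squeeze":{"type":"number"}},"required":["plan"]}

```bash
mkdir -p pics; cat > h.py <<'E'
import numpy as np, cv2
from bench import get_obs, vision, finish_job
def ray(im,u,v,z):
    K=im["K"];T=im["world_from_camera"]
    d=T[:3,:3]@np.linalg.solve(K,[u,v,1.]);o=T[:3,3]
    return o+d*(z-o[2])/d[2]
def proj(im,p):
    T=np.linalg.inv(im["world_from_camera"]);c=im["K"]@(T[:3,:3]@np.array(p)+T[:3,3]);return c[:2]/c[2]
E
python3 - <<'E'
from h import *
for n in ("top","scene"):
    im=vision.get_image(n);cv2.imwrite(f"pics/{n}0.png",im["color"]);print(n,im["K"].round(1).tolist(),im["world_from_camera"].round(3).tolist())
o=get_obs();print(o)
E
```

```text
top [[529.4, 0.0, 272.9], [0.0, 529.4, 211.3], [0.0, 0.0, 1.0]] [[0.018, -0.998, 0.063, 0.356], [-1.0, -0.019, -0.011, 0.049], [0.012, -0.063, -0.998, 1.864], [0.0, 0.0, 0.0, 1.0]]
scene [[393.3, 0.0, 279.3], [0.0, 393.3, 208.6], [0.0, 0.0, 1.0]] [[0.751, 0.491, -0.442, 0.969], [0.66, -0.548, 0.513, -0.533], [0.009, -0.678, -0.735, 0.988], [0.0, 0.0, 0.0, 1.0]]
{'time': 0.1, 'joint_pos': array([-9.06925545e-01,  3.59301595e-01,  1.12133293e-02, -3.07564367e-04,
       -1.22414929e+00, -2.88079490e-01]), 'dq': array([ 0.00060128, -0.00105897,  0.00205787,  0.00037291,  0.0005001 ,
        0.00034258]), 'tau': array([-1.52336746e-03, -5.84163880e+01,  2.93749166e+01,  7.01550096e+00,
        1.01061471e-02, -5.53364100e-05]), 'ee_pos': array([ 0.24753999, -0.62751559,  0.22575277]), 'ee_rot': array([-1.00607501, -1.48064851,  1.4793697 ]), 'force': array([-0.50431156, -0.9898298 ,  0.00949165]), 'moment': array([0.01816014, 0.02545364, 0.02091806]), 'gripper_width': 0.08738396571525954}
```

View pics/top0.png

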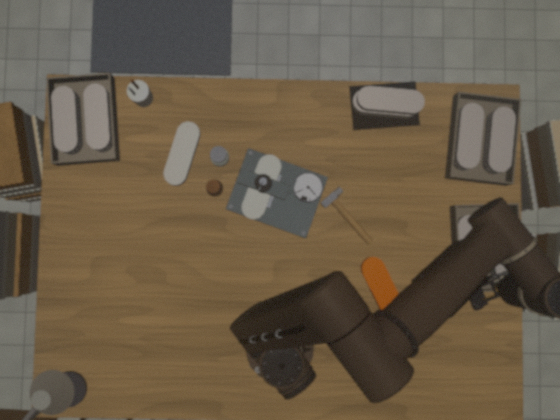

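View pics/scene0.png

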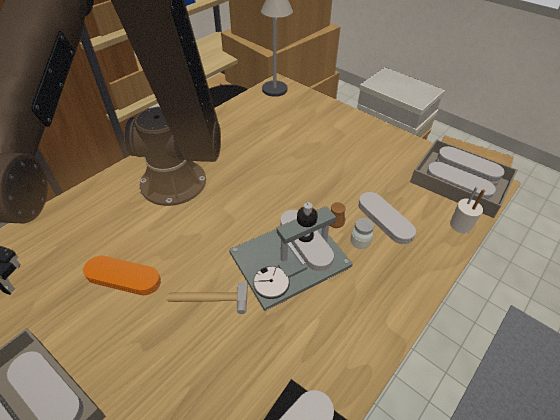

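The top view shows the press with its knob at about (263,182) and the dial at (308,187). In the scene view the knob is at (307,215) and the dial at (270,281). The mallet lies on the robot's right of the press. Next I'll measure these more closely.

```bash
python3 - <<'E'
from h import *
a=vision.get_image("top");b=vision.get_image("scene")
A=cv2.resize(a["color"][140:245,215:345],None,fx=4,fy=4,interpolation=cv2.INTER_CUBIC)
B=cv2.resize(b["color"][190:310,225:355],None,fx=4,fy=4,interpolation=cv2.INTER_CUBIC)
h=600; A2=np.zeros((480,520,3),np.uint8);A2[:420]=A
cv2.imwrite("pics/c1.png",cv2.resize(np.hstack([A2,B]),(800,369)))
# white dial by top
for n,im,bx in(("top",a,(290,330,165,210)),("scene",b,(248,296,258,302))):
    u0,u1,v0,v1=bx;c=im["color"][v0:v1,u0:u1].astype(int);m=((c.min(2)>150)).astype(np.uint8)
    cs,_=cv2.findContours(m,0,2);k=max(cs,key=cv2.contourArea);e=cv2.fitEllipse(cv2.convexHull(k));p=(e[0][0]+u0,e[0][1]+v0);print(n,"dial",p,e[1],ray(im,*p,.031))
# dark knob
for n,im,bx in(("top",a,(250,278,168,198)),("scene",b,(292,322,198,232))):
    u0,u1,v0,v1=bx;c=im["color"][v0:v1,u0:u1].astype(int);m=((c.max(2)<55)).astype(np.uint8)
    cs,_=cv2.findContours(m,0,2);k=max(cs,key=cv2.contourArea);x,y,w,h=cv2.boundingRect(k);p=(x+w/2-.5+u0,y+h/2-.5+v0);print(n,"knob",p,(w,h),ray(im,*p,.171),ray(im,*p,.184))
# plate corners top
c=a["color"].astype(int)
print(ray(a,263,182,.184))
E
```

```text
Traceback (most recent call last):
ValueError: max() iterable argument is empty
```

View pics/c1.png

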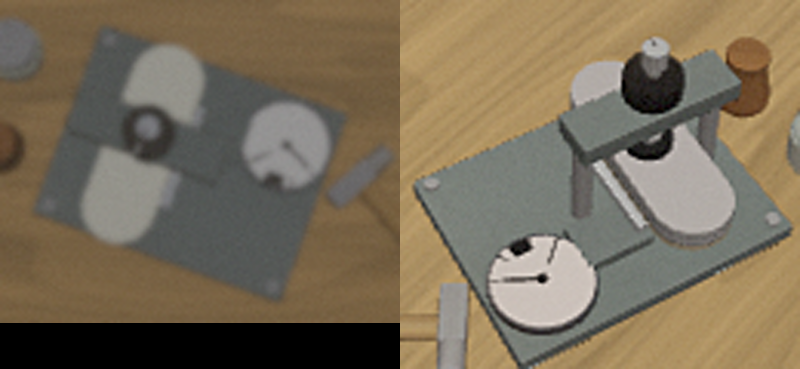

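The crops agree with the description. In the top crop the knob is at (148,132) and the dial at (287,147), with the thick mark towards the robot. In the scene crop the needle at rest points left to (490,280), followed clockwise by the short tick (503,262), the thick mark (520,246) and the long line (555,240).

```bash
python3 - <<'E'
from h import *
from scipy.spatial.transform import Rotation as R
a=vision.get_image("top");b=vision.get_image("scene")
def blob(im,bx,lo,hi):
    u0,u1,v0,v1=bx;c=cv2.resize(im["color"][v0:v1,u0:u1],None,fx=4,fy=4,interpolation=cv2.INTER_LINEAR);g=c.max(2)
    m=((g>=lo)&(g<=hi)).astype(np.uint8);cs,_=cv2.findContours(m,0,2)
    k=cv2.convexHull(max(cs,key=cv2.contourArea));e=cv2.fitEllipse(k);x,y,w,h=cv2.boundingRect(k)
    f=lambda p:((p[0]+.5)/4-.5+u0,(p[1]+.5)/4-.5+v0)
    return f(e[0]),np.array(e[1])/4,f((x+w/2,y+h/2)),(w/4,h/4)
for n,im,bx,lo,hi,z in(("topdial",a,(290,328,168,206),125,255,.031),("scdial",b,(250,294,260,302),170,255,.031),("topknob",a,(253,275,171,194),0,75,.184),("scknob",b,(294,320,200,230),0,70,.171)):
    p,s,q,w=blob(im,bx,lo,hi);print(n,np.round(p,1),s.round(1),np.round(q,1),w,ray(im,*p,z).round(4),ray(im,*q,z).round(4))
# inner knob top: top view light blob inside
p,s,q,w=blob(a,(258,269,176,187),100,255);print("inner",p,s,ray(a,*p,.21).round(4))
o=get_obs();M=R.from_rotvec(o["ee_rot"]).as_matrix();print(M.round(3))
E
```

```text
topdial [307.6 186.6] [26.8 27.1] [307.8 186.6] (27.25, 26.5) [ 0.5597 -0.0907  0.031 ] [ 0.5597 -0.091   0.031 ]
scdial [270.8 281.1] [29.3 34.2] [271.  281.2] (34.25, 29.25) [ 0.5595 -0.0901  0.031 ] [ 0.5602 -0.0901  0.031 ]
topknob [262.7 183.1] [16.7 19.6] [262.9 183.2] (19.0, 17.25) [0.5513 0.0647 0.184 ] [0.5507 0.0641 0.184 ]
scknob [306.7 216.6] [20.8 21.1] [306.9 217. ] (20.5, 19.75) [0.554  0.0655 0.171 ] [0.5554 0.0647 0.171 ]
inner (262.67403507232666, 180.75414943695068) [6.49854231 6.79100418] [0.5556 0.0646 0.21  ]
[[-0.367 -0.    -0.93 ]
 [ 0.93   0.001 -0.367]
 [ 0.001 -1.     0.   ]]
```

servo_tool(plan=[{"jaw": 0,"delta_pos": [0.0266,-0.003,-0.02695],"yaw": 0},{"jaw": 0,"delta_pos": [0.0266,-0.003,-0.02695],"yaw": 0},{"jaw": 0,"delta_pos": [0.0266,-0.003,-0.02695],"yaw": 0},{"jaw": 0,"delta_pos": [0.0266,-0.003,-0.02695],"yaw": 0},{"jaw": 0,"delta_pos": [0.0266,-0.003,-0.02695],"yaw": 0},{"jaw": 0,"delta_pos": [0.0266,-0.003,-0.02695],"yaw": 0},{"jaw": 0,"delta_pos": [0.0266,-0.003,-0.02695],"yaw": 0},{"jaw": 0,"delta_pos": [0.0266,-0.003,-0.02695],"yaw": 0},{"jaw": 0,"delta_pos": [0.0266,-0.003,-0.02695],"yaw": 0},{"jaw": 0,"delta_pos": [0.0266,-0.003,-0.02695],"yaw": 0}], squeeze=20)

```text
time: 1.13
ee_pos: [0.401, -0.2798, 0.257]
ee_rot: [-1.008, -1.481, 1.48]
force: [1.6, 0.6, 0.6]
gripper_width: 0.0877
```

servo_tool(plan=[{"jaw": 0,"delta_pos": [0.0266,0,-0.02695],"yaw": 0},{"jaw": 0,"delta_pos": [0.0266,0,-0.02695],"yaw": 0},{"jaw": 0,"delta_pos": [0.0266,0,-0.02695],"yaw": 0},{"jaw": 0,"delta_pos": [0.0266,0,-0.02695],"yaw": 0},{"jaw": 0,"delta_pos": [0.0266,0,-0.02695],"yaw": 0},{"jaw": 0,"delta_pos": [0.0266,0,-0.02695],"yaw": 0},{"jaw": 0,"delta_pos": [0.0266,0,-0.02695],"yaw": 0},{"jaw": 0,"delta_pos": [0.0266,0,-0.02695],"yaw": 0},{"jaw": 0,"delta_pos": [0.0266,0,-0.02695],"yaw": 0},{"jaw": 0,"delta_pos": [0.0266,0,-0.02695],"yaw": 0}])

```text
time: 1.97
ee_pos: [0.5542, 0.0668, 0.2568]
ee_rot: [-1.007, -1.481, 1.48]
force: [1.1, -1.1, -0.1]
gripper_width: 0.0876
```

servo_tool(plan=[{"jaw": 0,"delta_pos": [0,0,0],"yaw": -0.12},{"jaw": 0,"delta_pos": [0,0,0],"yaw": -0.12},{"jaw": 0,"delta_pos": [0,0,0],"yaw": -0.12},{"jaw": 0,"delta_pos": [0,0,0],"yaw": -0.12},{"jaw": 0,"delta_pos": [0,0,0],"yaw": -0.12},{"jaw": 0,"delta_pos": [0,0,0],"yaw": -0.12},{"jaw": 0,"delta_pos": [0,0,0],"yaw": -0.12},{"jaw": 0,"delta_pos": [0,0,0],"yaw": -0.12},{"jaw": 0,"delta_pos": [0,0,0],"yaw": -0.12},{"jaw": 0,"delta_pos": [0,0,0],"yaw": -0.12}])

```text
time: 2.8
ee_pos: [0.5538, 0.0648, 0.2566]
ee_rot: [-0.012, 2.216, -2.216]
force: [0.5, 0.1, -0.4]
gripper_width: 0.0874
```

servo_tool(plan=[{"jaw": 0,"delta_pos": [0,0,0],"yaw": -0.12},{"jaw": 0,"delta_pos": [0,0,0],"yaw": -0.12},{"jaw": 0,"delta_pos": [0,0,0],"yaw": -0.12},{"jaw": 0,"delta_pos": [0,0,0],"yaw": -0.12},{"jaw": 0,"delta_pos": [0,0,0],"yaw": 0},{"jaw": 0,"delta_pos": [0,0,0],"yaw": 0}])

```text
time: 3.3
ee_pos: [0.5538, 0.0648, 0.2566]
ee_rot: [-0.479, 1.953, -1.953]
force: [0.7, -0.3, -0.4]
gripper_width: 0.0877
```

```bash
cat >> h.py <<'E'
from scipy.spatial.transform import Rotation as R
KN=np.array([.554,.065])
def st():
    o=get_obs();M=R.from_rotvec(o["ee_rot"]).as_matrix();e=np.r_[KN,o["ee_pos"][2]]-o["ee_pos"]
    print("t",round(o["time"],2),"q",o["joint_pos"].round(2),"pos",o["ee_pos"].round(4),"F",o["force"].round(1),"M",o["moment"].round(2),"w",round(o["gripper_width"],4))
    print("tool-frame shift to knob axis",(M.T@e).round(4),"az",round(np.arctan2(M[1,0],M[0,0]),3),"down",M[:,1].round(3));return o,M
E
python3 - <<'E'
from h import *
st()
b=vision.get_image("scene");cv2.imwrite("pics/s2.png",cv2.resize(b["color"][120:320,210:390],None,fx=3,fy=3,interpolation=cv2.INTER_CUBIC))
E
```

```text
t 3.3 q [ 0.47  0.15 -0.2  -0.   -1.22  0.01] pos [0.5538 0.0648 0.2566] F [ 0.7 -0.3 -0.4] M [-0.02  0.15 -0.04] w 0.0877
tool-frame shift to knob axis [-0.0003  0.     -0.0001] az -2.66 down [-0.  0. -1.]
```

View pics/s2.png

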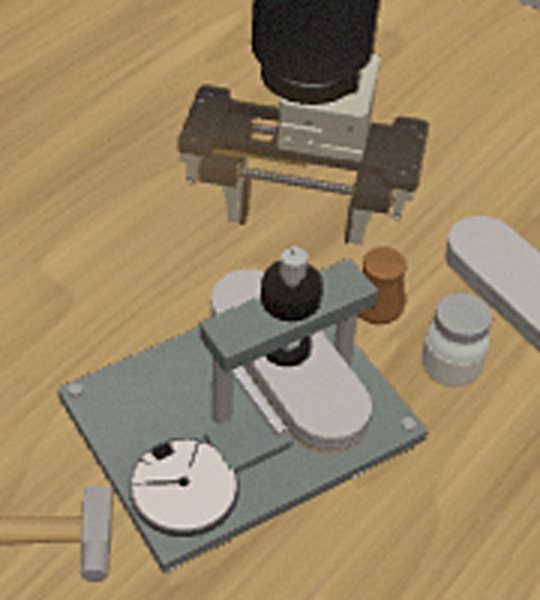

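The gripper is centred over the knob, which is at about (290,285) in the crop. The needle is at rest, pointing left, and the dial is not occluded.

servo_tool(plan=[{"jaw": 0,"delta_pos": [0,0.02,0],"yaw": 0},{"jaw": 0,"delta_pos": [0,0.02,0],"yaw": 0},{"jaw": 0,"delta_pos": [0,0.02,0],"yaw": 0},{"jaw": 0,"delta_pos": [0,0.02,0],"yaw": 0},{"jaw": 0,"delta_pos": [0,0.0165,0],"yaw": 0},{"jaw": 0,"delta_pos": [0,0,0],"yaw": 0},{"jaw": 0,"delta_pos": [0,0,0],"yaw": 0}], squeeze=20)

```text
time: 3.93
ee_pos: [0.5536, 0.0646, 0.1597]
ee_rot: [-0.482, 1.952, -1.953]
force: [-0.1, 0.2, -0.1]
gripper_width: 0.0875
```

servo_tool(plan=[{"jaw": 255,"delta_pos": [0,0,0],"yaw": 0},{"jaw": 255,"delta_pos": [0,0,0],"yaw": 0},{"jaw": 255,"delta_pos": [0,0,0],"yaw": 0},{"jaw": 255,"delta_pos": [0,0,0],"yaw": 0},{"jaw": 255,"delta_pos": [0,0,0],"yaw": 0},{"jaw": 255,"delta_pos": [0,0,0],"yaw": 0},{"jaw": 255,"delta_pos": [0,0,0],"yaw": 0},{"jaw": 255,"delta_pos": [0,0,0],"yaw": 0}])

```text
time: 4.6
ee_pos: [0.5546, 0.0652, 0.1606]
ee_rot: [-0.481, 1.95, -1.95]
force: [1.6, 2.7, 1.1]
gripper_width: 0.0558
```

```bash
cat >> h.py <<'E'
DC=(.5597,-.0904,.031);ANG=np.arange(-.3,2.4,.05)
def prof(n=3):
    P=0
    for _ in range(n):
        im=vision.get_image("scene");g=im["color"].max(2).astype(np.float32)
        az=np.deg2rad(224.3)-ANG
        uv=np.array([[proj(im,(DC[0]+r*np.cos(t),DC[1]+r*np.sin(t),.031)) for r in np.arange(.009,.034,.002)] for t in az]).astype(np.float32)
        P=P+cv2.remap(g,uv[...,0],uv[...,1],cv2.INTER_LINEAR).mean(1)/n
    return P,im
def needle():
    P,im=prof();ref=np.load("ref.npy");d=ref-P;w=np.clip(d-6,0,None)
    k=d.argmax();s=slice(max(0,k-4),k+5)
    print("dark",P.round().astype(int).tolist());print("diff max %.0f at %.2f centroid %.2f; mindiff %.0f at %.2f"%(d[k],ANG[k],(w[s]*ANG[s]).sum()/max(w[s].sum(),1e-6),d.min(),ANG[d.argmin()]));return im
E
python3 - <<'E'
from h import *
st();P,im=prof();np.save("ref.npy",P);print(dict(zip(ANG.round(2).tolist(),P.round().astype(int).tolist())))
E
```

```text
t 4.6 q [ 0.47  0.22 -0.34  0.   -1.01  0.02] pos [0.5546 0.0652 0.1606] F [1.6 2.7 1.1] M [ 0.53 -0.5  -0.04] w 0.0558
tool-frame shift to knob axis [ 0.0006 -0.     -0.0001] az -2.656 down [ 0.002  0.001 -1.   ]
{-0.3: 211, -0.25: 212, -0.2: 212, -0.15: 212, -0.1: 210, -0.05: 202, -0.0: 175, 0.05: 146, 0.1: 131, 0.15: 127, 0.2: 125, 0.25: 139, 0.3: 158, 0.35: 169, 0.4: 178, 0.45: 184, 0.5: 189, 0.55: 194, 0.6: 199, 0.65: 203, 0.7: 204, 0.75: 207, 0.8: 208, 0.85: 208, 0.9: 208, 0.95: 209, 1.0: 210, 1.05: 208, 1.1: 207, 1.15: 208, 1.2: 208, 1.25: 208, 1.3: 206, 1.35: 206, 1.4: 206, 1.45: 205, 1.5: 205, 1.55: 204, 1.6: 204, 1.65: 203, 1.7: 203, 1.75: 201, 1.8: 190, 1.85: 170, 1.9: 159, 1.95: 174, 2.0: 196, 2.05: 206, 2.1: 208, 2.15: 208, 2.2: 209, 2.25: 210, 2.3: 210, 2.35: 210}
```

servo_tool(plan=[{"jaw": 255,"delta_pos": [0,0,0],"yaw": 0.12},{"jaw": 255,"delta_pos": [0,0,0],"yaw": 0.12},{"jaw": 255,"delta_pos": [0,0,0],"yaw": 0.12},{"jaw": 255,"delta_pos": [0,0,0],"yaw": 0.12},{"jaw": 255,"delta_pos": [0,0,0],"yaw": 0},{"jaw": 255,"delta_pos": [0,0,0],"yaw": 0}])

```text
time: 5.25
ee_pos: [0.5538, 0.065, 0.1606]
ee_rot: [-0.004, 2.22, -2.219]
force: [-0.2, 2.6, 5.6]
gripper_width: 0.0557
```

```bash
python3 - <<'E'
from h import *
st();im=needle()
cv2.imwrite("pics/s3.png",cv2.resize(im["color"][120:320,210:390],None,fx=3,fy=3,interpolation=cv2.INTER_CUBIC))
E
```

```text
t 5.25 q [ 0.47  0.22 -0.34 -0.   -1.01 -0.46] pos [0.5538 0.065  0.1606] F [-0.2  2.6  5.6] M [ 0.85  0.46 -0.18] w 0.0557
tool-frame shift to knob axis [-0.0002  0.     -0.    ] az -3.137 down [ 0.  0. -1.]
dark [211, 211, 212, 212, 210, 201, 175, 146, 131, 127, 126, 139, 158, 169, 177, 184, 189, 194, 199, 202, 204, 206, 207, 208, 208, 209, 210, 208, 207, 208, 208, 207, 206, 206, 206, 205, 205, 204, 204, 203, 202, 200, 189, 170, 159, 175, 196, 206, 208, 208, 209, 209, 210, 210]
diff max 1 at -0.30 centroid 0.00; mindiff -1 at 0.10
```

View pics/s3.png

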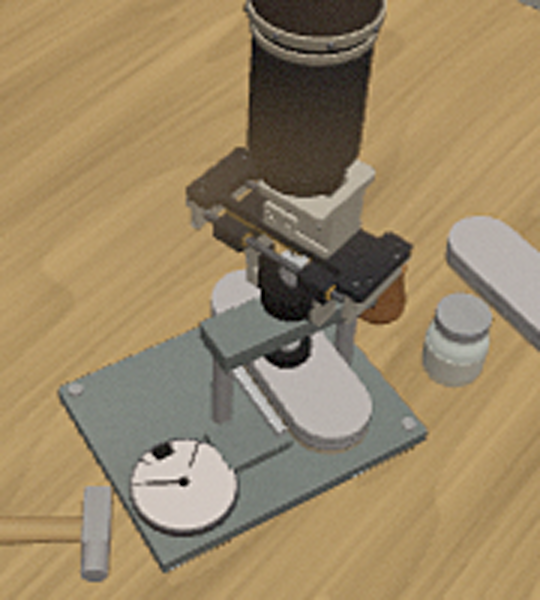

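The fingers grip the outer knob and the drag moment is 0.18 N m. The needle is unmoved and clearly visible. I'll continue in small steps.

servo_tool(plan=[{"jaw": 255,"delta_pos": [0,0,0],"yaw": 0.08},{"jaw": 255,"delta_pos": [0,0,0],"yaw": 0.08},{"jaw": 255,"delta_pos": [0,0,0],"yaw": 0}])

```text
time: 5.65
ee_pos: [0.5535, 0.065, 0.1606]
ee_rot: [-0.171, -2.138, 2.138]
force: [-2.6, 2.7, 6.2]
gripper_width: 0.0556
```

```bash
cat > n.py <<'E'
from h import *
st();needle()
E
python3 n.py
```

```text
t 5.65 q [ 0.47  0.22 -0.34 -0.   -1.01 -0.63] pos [0.5535 0.065  0.1606] F [-2.6  2.7  6.2] M [ 1.03  0.76 -0.21] w 0.0556
tool-frame shift to knob axis [-0.0005 -0.     -0.0001] az 2.982 down [-0.  0. -1.]
dark [211, 211, 212, 212, 210, 201, 175, 146, 130, 126, 125, 138, 157, 168, 177, 183, 188, 194, 198, 202, 204, 206, 207, 208, 207, 209, 209, 208, 207, 207, 207, 207, 205, 206, 206, 205, 204, 204, 203, 203, 202, 200, 189, 170, 159, 174, 196, 206, 208, 208, 209, 209, 210, 210]
diff max 1 at 1.25 centroid 0.00; mindiff -0 at 2.10
```

servo_tool(plan=[{"jaw": 255,"delta_pos": [0,0,0],"yaw": 0.08},{"jaw": 255,"delta_pos": [0,0,0],"yaw": 0.08},{"jaw": 255,"delta_pos": [0,0,0],"yaw": 0}])

```text
time: 6.05
ee_pos: [0.5532, 0.065, 0.1605]
ee_rot: [-0.33, -2.048, 2.048]
force: [-3.1, 2.4, 7.9]
gripper_width: 0.0552
```

```bash
python3 n.py
```

```text
t 6.05 q [ 0.47  0.22 -0.34 -0.   -1.01 -0.79] pos [0.5532 0.065  0.1605] F [-3.1  2.4  7.9] M [ 1.23  1.25 -0.2 ] w 0.0552
tool-frame shift to knob axis [-0.0007 -0.     -0.0002] az 2.822 down [-0.001  0.    -1.   ]
dark [210, 211, 212, 212, 210, 201, 175, 146, 130, 126, 125, 138, 157, 168, 177, 183, 188, 194, 198, 202, 204, 206, 207, 207, 207, 208, 209, 207, 206, 207, 207, 207, 205, 206, 206, 205, 204, 203, 203, 202, 202, 200, 189, 170, 159, 174, 195, 205, 207, 208, 208, 209, 209, 210]
diff max 1 at 1.65 centroid 0.00; mindiff 0 at 0.10
```

servo_tool(plan=[{"jaw": 255,"delta_pos": [0,0,0],"yaw": 0.08},{"jaw": 255,"delta_pos": [0,0,0],"yaw": 0.08},{"jaw": 255,"delta_pos": [0,0,0],"yaw": 0}])

```text
time: 6.45
ee_pos: [0.553, 0.0652, 0.1605]
ee_rot: [-0.477, -1.953, 1.953]
force: [-4.6, 3.5, 9.2]
gripper_width: 0.0556
```

```bash
python3 n.py
```

```text
t 6.45 q [ 0.47  0.22 -0.34 -0.   -1.01 -0.95] pos [0.553  0.0652 0.1605] F [-4.6  3.5  9.2] M [ 1.61  1.7  -0.09] w 0.0556
tool-frame shift to knob axis [-0.001  -0.     -0.0003] az 2.662 down [-0.001  0.    -1.   ]
dark [210, 211, 211, 211, 209, 200, 174, 145, 130, 126, 125, 138, 157, 168, 177, 183, 188, 193, 198, 201, 203, 206, 207, 207, 207, 208, 209, 207, 206, 207, 207, 207, 205, 205, 205, 205, 204, 203, 203, 202, 201, 199, 189, 170, 159, 174, 195, 205, 207, 207, 208, 208, 209, 209]
diff max 1 at -0.15 centroid 0.00; mindiff 0 at 1.85
```

```bash
python3 - <<'E'
from h import *
b=vision.get_image("scene")["color"]
cv2.imwrite("pics/s4.png",cv2.resize(b[170:260,260:370],None,fx=7,fy=6.6,interpolation=cv2.INTER_CUBIC))
E
```

```text
(no output)
```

View pics/s4.png

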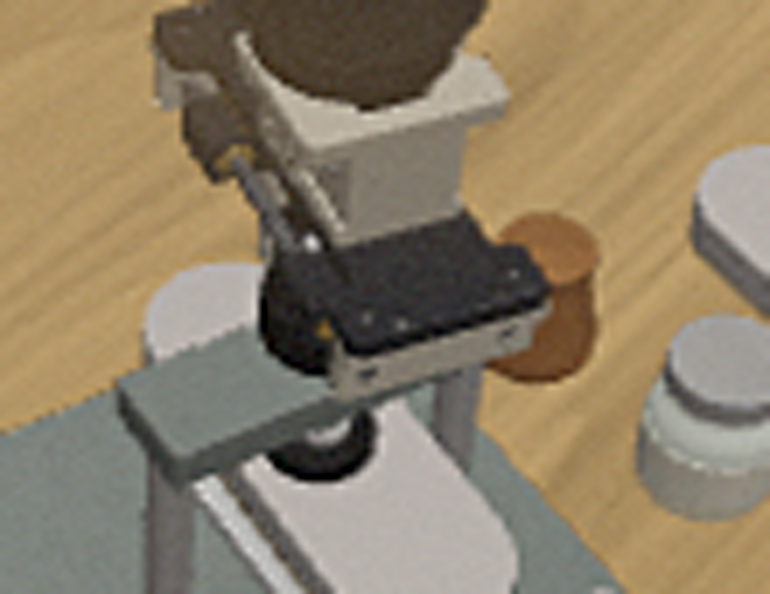

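The knob (around (300,300)) is held by the fingers, nothing else is touched, and the pad looks close to the sole. I'll go on.

servo_tool(plan=[{"jaw": 255,"delta_pos": [0,0,0],"yaw": 0.07},{"jaw": 255,"delta_pos": [0,0,0],"yaw": 0.07},{"jaw": 255,"delta_pos": [0,0,0],"yaw": 0}])

```text
time: 6.9
ee_pos: [0.5528, 0.0653, 0.1605]
ee_rot: [-0.596, -1.867, 1.866]
force: [-6.4, 4.8, 9.9]
gripper_width: 0.0558
```

```bash
python3 n.py
```

```text
t 6.9 q [ 0.47  0.22 -0.34 -0.   -1.01 -1.09] pos [0.5528 0.0653 0.1605] F [-6.4  4.8  9.9] M [ 1.87  2.08 -0.18] w 0.0558
tool-frame shift to knob axis [-0.0012 -0.     -0.0005] az 2.522 down [-0.001  0.001 -1.   ]
dark [210, 210, 211, 211, 209, 200, 174, 145, 130, 126, 124, 138, 156, 168, 176, 183, 188, 193, 198, 201, 203, 205, 206, 207, 207, 208, 208, 207, 206, 206, 206, 206, 205, 205, 205, 204, 203, 203, 203, 202, 201, 199, 188, 169, 158, 173, 195, 205, 207, 207, 208, 208, 209, 209]
diff max 2 at 1.25 centroid 0.00; mindiff 1 at 0.10
```

servo_tool(plan=[{"jaw": 255,"delta_pos": [0,0,0],"yaw": 0.07},{"jaw": 255,"delta_pos": [0,0,0],"yaw": 0.07},{"jaw": 255,"delta_pos": [0,0,0],"yaw": 0}])

```text
time: 7.3
ee_pos: [0.5526, 0.0654, 0.1605]
ee_rot: [-0.707, -1.777, 1.776]
force: [-6.9, 6.5, 9.2]
gripper_width: 0.0553
```

```bash
python3 n.py
```

```text
t 7.3 q [ 0.47  0.22 -0.34 -0.   -1.01 -1.23] pos [0.5526 0.0654 0.1605] F [-6.9  6.5  9.2] M [ 2.18  2.47 -0.21] w 0.0553
tool-frame shift to knob axis [-0.0013 -0.     -0.0007] az 2.382 down [-0.002  0.001 -1.   ]
dark [210, 211, 211, 211, 209, 200, 174, 144, 129, 125, 124, 138, 156, 168, 176, 182, 187, 193, 197, 201, 203, 205, 206, 207, 207, 208, 209, 207, 206, 206, 206, 206, 205, 205, 205, 204, 203, 202, 202, 201, 201, 199, 189, 169, 158, 173, 194, 204, 207, 207, 208, 208, 208, 209]
diff max 2 at 1.65 centroid 0.00; mindiff 1 at 1.90
```

servo_tool(plan=[{"jaw": 255,"delta_pos": [0,0,0],"yaw": 0.07},{"jaw": 255,"delta_pos": [0,0,0],"yaw": 0.07},{"jaw": 255,"delta_pos": [0,0,0],"yaw": 0}])

```text
time: 7.7
ee_pos: [0.5524, 0.0656, 0.1605]
ee_rot: [-0.811, -1.684, 1.684]
force: [-7.5, 5.7, 9.8]
gripper_width: 0.0554
```

```bash
python3 n.py
```

```text
t 7.7 q [ 0.47  0.22 -0.34 -0.   -1.01 -1.37] pos [0.5524 0.0656 0.1605] F [-7.5  5.7  9.8] M [ 2.55  2.74 -0.14] w 0.0554
tool-frame shift to knob axis [-0.0014 -0.     -0.0009] az 2.242 down [-0.002  0.001 -1.   ]
dark [209, 210, 210, 211, 209, 200, 173, 144, 129, 126, 124, 138, 156, 168, 176, 182, 187, 193, 197, 201, 203, 205, 206, 206, 206, 208, 208, 207, 206, 206, 207, 206, 204, 205, 205, 204, 203, 203, 202, 202, 201, 199, 188, 169, 157, 172, 194, 204, 206, 207, 207, 208, 208, 209]
diff max 2 at 1.30 centroid 0.00; mindiff 1 at 1.15
```

servo_tool(plan=[{"jaw": 50,"delta_pos": [0,0,0],"yaw": 0},{"jaw": 50,"delta_pos": [0,0,0],"yaw": 0},{"jaw": 50,"delta_pos": [0,0,0],"yaw": 0},{"jaw": 50,"delta_pos": [0,0,0],"yaw": 0},{"jaw": 255,"delta_pos": [0,0,0],"yaw": 0},{"jaw": 255,"delta_pos": [0,0,0],"yaw": 0},{"jaw": 255,"delta_pos": [0,0,0],"yaw": 0},{"jaw": 255,"delta_pos": [0,0,0],"yaw": 0},{"jaw": 255,"delta_pos": [0,0,0],"yaw": 0},{"jaw": 255,"delta_pos": [0,0,0],"yaw": 0}])

```text
time: 8.68
ee_pos: [0.5527, 0.0658, 0.1597]
ee_rot: [-0.808, -1.687, 1.686]
force: [-5.2, 6.2, 2.1]
gripper_width: 0.0558
```

servo_tool(plan=[{"jaw": 255,"delta_pos": [0,0,0],"yaw": 0.07},{"jaw": 255,"delta_pos": [0,0,0],"yaw": 0.07},{"jaw": 255,"delta_pos": [0,0,0],"yaw": 0}])

```text
time: 8.93
ee_pos: [0.5526, 0.066, 0.1597]
ee_rot: [-0.907, -1.589, 1.588]
force: [-6.8, 7.8, 3.1]
gripper_width: 0.0556
```

```bash
python3 n.py
```

```text
t 8.93 q [ 0.47  0.22 -0.34 -0.   -1.01 -1.51] pos [0.5526 0.066  0.1597] F [-6.8  7.8  3.1] M [ 2.76  2.35 -0.18] w 0.0556
tool-frame shift to knob axis [-0.0016 -0.     -0.0007] az 2.102 down [-0.002  0.002 -1.   ]
dark [209, 210, 211, 211, 209, 200, 174, 145, 129, 125, 124, 138, 156, 168, 176, 182, 188, 193, 197, 201, 203, 205, 206, 206, 206, 207, 208, 207, 206, 206, 207, 206, 205, 205, 205, 204, 203, 203, 202, 202, 201, 199, 188, 169, 158, 173, 195, 204, 206, 207, 207, 208, 208, 209]
diff max 2 at -0.30 centroid 0.00; mindiff 1 at 1.90
```

servo_tool(plan=[{"jaw": 255,"delta_pos": [0.0019,0,0],"yaw": 0.0},{"jaw": 255,"delta_pos": [0,0,0],"yaw": 0.07},{"jaw": 255,"delta_pos": [0,0,0],"yaw": 0.07},{"jaw": 255,"delta_pos": [0,0,0],"yaw": 0}])

```text
time: 9.42
ee_pos: [0.5525, 0.0663, 0.1598]
ee_rot: [-0.997, -1.491, 1.493]
force: [-1.1, 0.4, -0.1]
gripper_width: 0.0558
```

```bash
python3 n.py
```

```text
t 9.42 q [ 0.47  0.22 -0.35 -0.   -1.01 -1.65] pos [0.5525 0.0663 0.1598] F [-1.1  0.4 -0.1] M [ 0.22  0.51 -0.13] w 0.0558
tool-frame shift to knob axis [-0.0018 -0.     -0.0009] az 1.963 down [-0.001 -0.    -1.   ]
dark [210, 210, 211, 211, 209, 200, 174, 145, 130, 126, 124, 138, 157, 168, 177, 183, 188, 193, 197, 201, 203, 205, 207, 207, 207, 208, 209, 207, 206, 206, 207, 206, 205, 205, 205, 204, 203, 202, 202, 202, 201, 199, 188, 169, 158, 173, 195, 205, 207, 207, 208, 208, 208, 209]
diff max 2 at 1.55 centroid 0.00; mindiff 1 at 0.15
```

The side forces are gone. I've turned about 1.67 rad so far.

servo_tool(plan=[{"jaw": 255,"delta_pos": [0,0,0],"yaw": 0.07},{"jaw": 255,"delta_pos": [0,0,0],"yaw": 0.07},{"jaw": 255,"delta_pos": [0,0,0],"yaw": 0}])

```text
time: 9.82
ee_pos: [0.5524, 0.0665, 0.1598]
ee_rot: [-1.077, -1.393, 1.394]
force: [-1.8, 0.4, -1.3]
gripper_width: 0.0554
```

```bash
python3 n.py
```

```text
t 9.82 q [ 0.47  0.22 -0.34 -0.   -1.01 -1.79] pos [0.5524 0.0665 0.1598] F [-1.8  0.4 -1.3] M [ 0.47  0.88 -0.19] w 0.0554
tool-frame shift to knob axis [-0.0018 -0.     -0.0011] az 1.825 down [-0.001  0.    -1.   ]
dark [210, 211, 211, 211, 209, 200, 174, 145, 130, 126, 125, 138, 157, 168, 177, 183, 188, 193, 197, 201, 203, 205, 206, 207, 207, 208, 209, 208, 206, 207, 207, 206, 205, 205, 205, 204, 204, 203, 202, 202, 201, 199, 189, 169, 158, 174, 195, 205, 207, 208, 208, 209, 209, 209]
diff max 2 at 1.65 centroid 0.00; mindiff 1 at 2.15
```

servo_tool(plan=[{"jaw": 255,"delta_pos": [0,0,0],"yaw": 0.07},{"jaw": 255,"delta_pos": [0,0,0],"yaw": 0.07},{"jaw": 255,"delta_pos": [0,0,0],"yaw": 0}])

```text
time: 10.22
ee_pos: [0.5525, 0.0666, 0.1598]
ee_rot: [-1.152, -1.293, 1.293]
force: [-3.9, 1.9, -2.2]
gripper_width: 0.0554
```

```bash
python3 n.py
```

```text
t 10.22 q [ 0.47  0.22 -0.34 -0.   -1.01 -1.93] pos [0.5525 0.0666 0.1598] F [-3.9  1.9 -2.2] M [ 1.12  1.31 -0.11] w 0.0554
tool-frame shift to knob axis [-0.0018 -0.     -0.0014] az 1.686 down [-0.001  0.    -1.   ]
dark [210, 211, 211, 210, 209, 206, 197, 187, 166, 131, 109, 123, 147, 162, 174, 181, 188, 194, 198, 202, 204, 206, 207, 207, 207, 208, 209, 208, 206, 207, 207, 206, 205, 206, 206, 205, 204, 203, 203, 202, 201, 199, 189, 169, 158, 173, 195, 205, 207, 208, 208, 209, 209, 209]
diff max 16 at 0.20 centroid 0.24; mindiff -41 at 0.05
```

The needle has left its rest. I'll take a close look to calibrate the reading.

```bash
python3 - <<'E'
from h import *
b=vision.get_image("scene");c=b["color"]
crop=cv2.resize(c[258:304,246:296],None,fx=12,fy=12,interpolation=cv2.INTER_CUBIC)
for n,col in((0,(0,0,255)),(.6,(0,200,0)),(1.1,(255,0,0)),(1.9,(255,0,255))):
    t=np.deg2rad(224.3)-n
    p=[tuple(int(round(v)) for v in ((proj(b,(DC[0]+r*np.cos(t),DC[1]+r*np.sin(t),.031))-(246,258)+.5)*12)) for r in (.047,.053)]
    cv2.line(crop,*p,col,2)
cv2.imwrite("pics/d1.png",crop)
E
```

```text
(no output)
```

View pics/d1.png

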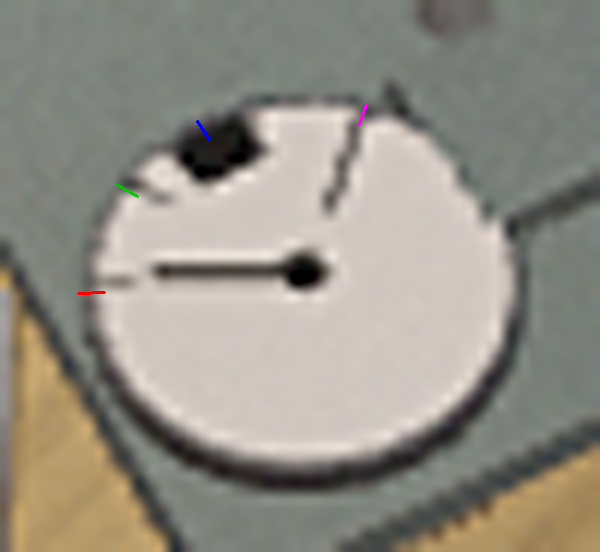

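In the crop the hub is at (302,270) and the needle tip at (155,270). The rest line is at (95–130,283), the tick at (120–170,190), the thick mark at (220,150) and the long line at (330–358,125–210). The marks sit where expected, so I'll read the angle from tip minus hub.

```bash
cat >> h.py <<'E'
def ang(im,hub,tip,z=.035):
    d=ray(im,*tip,z)-ray(im,*hub,z)
    a=(np.deg2rad(224.3)-np.arctan2(d[1],d[0])+np.pi)%(2*np.pi)-np.pi
    return a,np.hypot(*d[:2])
def needle2(n=3):
    g=np.mean([vision.get_image("scene")["color"].max(2).astype(float) for _ in range(n-1)],0)
    im=vision.get_image("scene")
    c=cv2.resize(g[258:304,246:296].astype(np.float32),None,fx=8,fy=8,interpolation=cv2.INTER_CUBIC)
    m=(c<130).astype(np.uint8)
    N,L,S,_=cv2.connectedComponentsWithStats(m)
    hub=(302*8/12,270*8/12);l=L[int(hub[1]),int(hub[0])]
    ys,xs=np.nonzero(L==l);d=np.hypot(xs-hub[0],ys-hub[1])
    k=(d>35)&(d<95);f=lambda p:((p[0]+.5)/8-.5+246,(p[1]+.5)/8-.5+258)
    far=d.max()
    print("NEEDLE %.3f len_px %.0f n %d arm-ang %.3f"%(ang(im,f(hub),f((xs[k].mean(),ys[k].mean())))[0],far,k.sum(),ang(im,f(hub),f((xs[d>far-8].mean(),ys[d>far-8].mean())))[0]))
    return im
E
cat > n.py <<'E'
from h import *
st();needle2()
E
python3 n.py; python3 - <<'E'
from h import *
b=vision.get_image("scene");f=lambda p:((p[0]+.5)/12-.5+246,(p[1]+.5)/12-.5+258)
c=(.5597,-.0904)
for n,p in(("rest",(112,282)),("tick",(145,191)),("thick",(218,150)),("long",(343,168))):
    q=ray(b,*f(p),.031);print(n,(np.deg2rad(224.3)-np.arctan2(q[1]-c[1],q[0]-c[0])+np.pi)%(2*np.pi)-np.pi,np.hypot(q[0]-c[0],q[1]-c[1]))
print(ang(b,f((302,270)),f((155,270))))
E
```

```text
t 10.42 q [ 0.47  0.22 -0.34 -0.   -1.01 -1.92] pos [0.5525 0.0666 0.1598] F [-5.2  3.6 -1.9] M [ 1.45  1.61 -0.06] w 0.0556
tool-frame shift to knob axis [-0.0018 -0.     -0.0013] az 1.689 down [-0.001  0.    -1.   ]
NEEDLE 0.037 len_px 99 n 600 arm-ang 0.041
rest 0.058475777951620955 0.04496285952023719
tick 0.6437675998491308 0.045959046145397864
thick 1.1111335367917192 0.04290059173408227
long 1.8976227584384944 0.033727999394858856
(np.float64(0.04582135944027321), np.float64(0.03454808001954278))
```

```bash
python3 - <<'E'
import h,cv2
from h import *
im0=vision.get_image("scene")
class V:
    @staticmethod
    def get_image(n): return dict(im0,color=cv2.imread("pics/scene0.png"))
h.vision=V
h.needle2()
E
python3 n.py
```

```text
NEEDLE -0.012 len_px 99 n 672 arm-ang -0.015
t 10.67 q [ 0.47  0.22 -0.34 -0.   -1.01 -1.92] pos [0.5525 0.0666 0.1598] F [-4.5  3.3 -2.2] M [ 1.39  1.58 -0.03] w 0.0557
tool-frame shift to knob axis [-0.0018 -0.     -0.0013] az 1.689 down [-0.001  0.    -1.   ]
NEEDLE 0.036 len_px 99 n 594 arm-ang 0.041
```

At rest this method reads -0.01 and now it reads 0.04, so the pad has just made contact. I'll advance another 0.12 rad, which should put the needle near 0.3.

servo_tool(plan=[{"jaw": 255,"delta_pos": [0,0,0],"yaw": 0.06},{"jaw": 255,"delta_pos": [0,0,0],"yaw": 0.06},{"jaw": 255,"delta_pos": [0,0,0],"yaw": 0},{"jaw": 255,"delta_pos": [0,0,0],"yaw": 0}])

```text
time: 11.15
ee_pos: [0.5524, 0.0668, 0.1598]
ee_rot: [-1.209, -1.207, 1.208]
force: [-5.5, 2.9, -2.4]
gripper_width: 0.0553
```

```bash
python3 n.py
```

```text
t 11.15 q [ 0.47  0.22 -0.34 -0.   -1.01 -2.04] pos [0.5524 0.0668 0.1598] F [-5.5  2.9 -2.4] M [ 1.64  1.63 -0.13] w 0.0553
tool-frame shift to knob axis [-0.0018 -0.     -0.0016] az 1.569 down [-0.001  0.001 -1.   ]
NEEDLE 0.289 len_px 96 n 579 arm-ang 0.293
```

Needle is at about 0.30, which is taken up and well short of the tick. I'll release, rise to the inner knob, and wind the wrist back.

servo_tool(plan=[{"jaw": 0,"delta_pos": [0,0,0],"yaw": 0},{"jaw": 0,"delta_pos": [0,0,0],"yaw": 0},{"jaw": 0,"delta_pos": [0,0,0],"yaw": 0},{"jaw": 0,"delta_pos": [0,0,0],"yaw": 0},{"jaw": 0,"delta_pos": [0,0,0],"yaw": 0},{"jaw": 0,"delta_pos": [0,0,0],"yaw": 0},{"jaw": 0,"delta_pos": [0,-0.0145,0],"yaw": 0},{"jaw": 0,"delta_pos": [0,-0.0145,0],"yaw": 0}])

```text
time: 11.97
ee_pos: [0.5524, 0.0661, 0.1887]
ee_rot: [-1.21, -1.204, 1.208]
force: [0.3, 0.3, 0.2]
gripper_width: 0.0876
```

servo_tool(plan=[{"jaw": 0,"delta_pos": [0,0,0],"yaw": -0.12},{"jaw": 0,"delta_pos": [0,0,0],"yaw": -0.12},{"jaw": 0,"delta_pos": [0,0,0],"yaw": -0.12},{"jaw": 0,"delta_pos": [0,0,0],"yaw": -0.12},{"jaw": 0,"delta_pos": [0,0,0],"yaw": -0.12},{"jaw": 0,"delta_pos": [0,0,0],"yaw": -0.12},{"jaw": 0,"delta_pos": [0,0,0],"yaw": -0.12},{"jaw": 0,"delta_pos": [0,0,0],"yaw": -0.12},{"jaw": 0,"delta_pos": [0,0,0],"yaw": -0.12},{"jaw": 0,"delta_pos": [0,0,0],"yaw": -0.12}])

```text
time: 12.8
ee_pos: [0.553, 0.0664, 0.1891]
ee_rot: [-0.377, -2.02, 2.02]
force: [-0.3, 0.2, -0.3]
gripper_width: 0.0878
```

servo_tool(plan=[{"jaw": 0,"delta_pos": [0,0,0],"yaw": -0.12},{"jaw": 0,"delta_pos": [0,0,0],"yaw": -0.12},{"jaw": 0,"delta_pos": [0,0,0],"yaw": -0.12},{"jaw": 0,"delta_pos": [0,0,0],"yaw": 0},{"jaw": 0,"delta_pos": [0,0,0],"yaw": 0}])

```text
time: 13.22
ee_pos: [0.5529, 0.0664, 0.1891]
ee_rot: [-0.021, -2.212, 2.212]
force: [0.4, -0.1, 0.1]
gripper_width: 0.0875
```

```bash
sed -i 's/^KN=.*/KN=np.array([.5524,.0667])/' h.py; cat > m.py <<'E'
from h import *
st();im=needle2();import sys
cv2.imwrite(sys.argv[1],cv2.resize(im["color"][165:255,260:370],None,fx=7,fy=6.6,interpolation=cv2.INTER_CUBIC))
E
python3 m.py pics/s5.png
```

```text
t 13.22 q [ 0.47  0.19 -0.31  0.   -1.07 -0.49] pos [0.5529 0.0664 0.1891] F [ 0.4 -0.1  0.1] M [ 0.02  0.1  -0.01] w 0.0875
tool-frame shift to knob axis [ 0.0005 -0.     -0.0003] az 3.123 down [ 0. -0. -1.]
NEEDLE 0.290 len_px 96 n 576 arm-ang 0.295
```

View pics/s5.png

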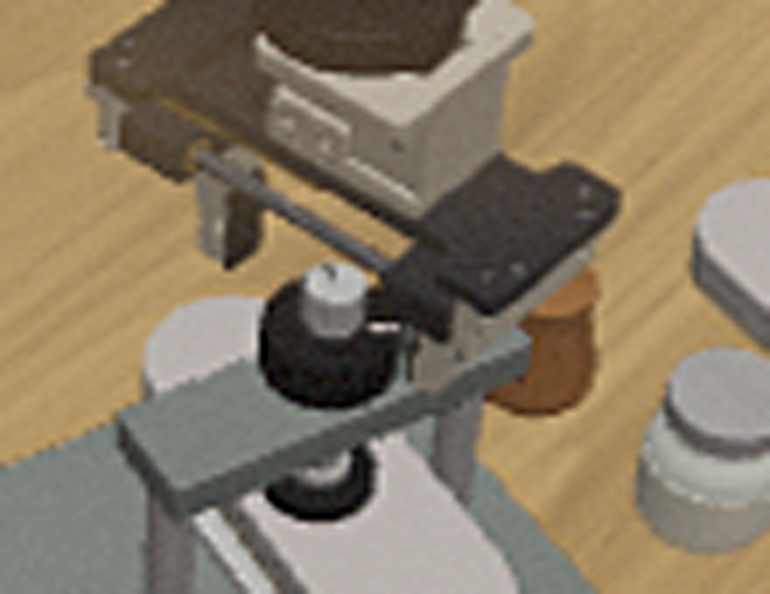

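Needle is still at 0.29. The slim knob, with its top at (335,275) in the crop, stands between the open fingers, and the fingertips are above the outer knob's top. I'll close on it.

servo_tool(plan=[{"jaw": 255,"delta_pos": [0,0,0],"yaw": 0},{"jaw": 255,"delta_pos": [0,0,0],"yaw": 0},{"jaw": 255,"delta_pos": [0,0,0],"yaw": 0},{"jaw": 255,"delta_pos": [0,0,0],"yaw": 0},{"jaw": 255,"delta_pos": [0,0,0],"yaw": 0},{"jaw": 255,"delta_pos": [0,0,0],"yaw": 0},{"jaw": 255,"delta_pos": [0,0,0],"yaw": 0},{"jaw": 255,"delta_pos": [0,0,0],"yaw": 0},{"jaw": 255,"delta_pos": [0,0,0],"yaw": 0},{"jaw": 255,"delta_pos": [0,0,0],"yaw": 0}], squeeze=15)

```text
time: 14.2
ee_pos: [0.5529, 0.0664, 0.1891]
ee_rot: [-0.017, -2.214, 2.214]
force: [0.1, 0.2, 0.5]
gripper_width: 0.0265
```

```bash
python3 n.py; python3 - <<'E'
from h import *
b=vision.get_image("scene")
for z in(.19,.20,.205,.21,.215):print(z,ray(b,307.4,206.7,z).round(4))
E
```

```text
t 14.2 q [ 0.47  0.19 -0.31  0.   -1.07 -0.49] pos [0.5529 0.0664 0.1891] F [0.1 0.2 0.5] M [-0.02  0.11  0.02] w 0.0265
tool-frame shift to knob axis [ 0.0005 -0.     -0.0002] az 3.127 down [-0. -0. -1.]
NEEDLE 0.286 len_px 97 n 576 arm-ang 0.282
0.19 [0.5423 0.0816 0.19  ]
0.2 [0.5476 0.0739 0.2   ]
0.205 [0.5503 0.0701 0.205 ]
0.21 [0.553  0.0662 0.21  ]
0.215 [0.5557 0.0624 0.215 ]
```

servo_tool(plan=[{"jaw": 255,"delta_pos": [0,0,0],"yaw": 0},{"jaw": 255,"delta_pos": [0,0,0],"yaw": 0},{"jaw": 255,"delta_pos": [0,0,0],"yaw": 0},{"jaw": 255,"delta_pos": [0,0,0],"yaw": 0},{"jaw": 255,"delta_pos": [0,0,0],"yaw": 0.1},{"jaw": 255,"delta_pos": [0,0,0],"yaw": 0.1},{"jaw": 255,"delta_pos": [0,0,0],"yaw": 0.1},{"jaw": 255,"delta_pos": [0,0,0],"yaw": 0.1},{"jaw": 255,"delta_pos": [0,0,0],"yaw": 0.1},{"jaw": 255,"delta_pos": [0,0,0],"yaw": 0}])

```text
time: 15.23
ee_pos: [0.5532, 0.0666, 0.1892]
ee_rot: [-0.513, -1.93, 1.929]
force: [5.2, -0.1, -2.6]
gripper_width: 0.0237
```

```bash
python3 n.py
```

```text
t 15.23 q [ 0.47  0.19 -0.31  0.   -1.07 -0.99] pos [0.5532 0.0666 0.1892] F [ 5.2 -0.1 -2.6] M [-0.21 -1.71 -0.03] w 0.0237
tool-frame shift to knob axis [ 0.0008 -0.      0.0003] az 2.622 down [ 0.001  0.    -1.   ]
NEEDLE 0.526 len_px 99 n 563 arm-ang 0.543
```

servo_tool(plan=[{"jaw": 255,"delta_pos": [0,0,0],"yaw": 0.1},{"jaw": 255,"delta_pos": [0,0,0],"yaw": 0.1},{"jaw": 255,"delta_pos": [0,0,0],"yaw": 0.1},{"jaw": 255,"delta_pos": [0,0,0],"yaw": 0.1},{"jaw": 255,"delta_pos": [0,0,0],"yaw": 0.1},{"jaw": 255,"delta_pos": [0,0,0],"yaw": 0.1},{"jaw": 255,"delta_pos": [0,0,0],"yaw": 0.1},{"jaw": 255,"delta_pos": [0,0,0],"yaw": 0.1},{"jaw": 255,"delta_pos": [0,0,0],"yaw": 0}])

```text
time: 16.13
ee_pos: [0.5531, 0.0667, 0.1892]
ee_rot: [-1.078, -1.395, 1.394]
force: [3.5, 0.9, -1.7]
gripper_width: 0.0235
```

```bash
python3 n.py
```

```text
t 16.13 q [ 0.47  0.19 -0.31 -0.   -1.07 -1.79] pos [0.5531 0.0667 0.1892] F [ 3.5  0.9 -1.7] M [ 0.24 -1.6  -0.06] w 0.0235
tool-frame shift to knob axis [ 0.0001 -0.      0.0007] az 1.826 down [ 0.  0. -1.]
NEEDLE 1.199 len_px 267 n 1491 arm-ang 2.370
```

```bash
cat > d.py <<'E'
from h import *
import sys
c=vision.get_image("scene")["color"];cv2.imwrite(sys.argv[1],cv2.resize(c[258:304,246:296],None,fx=12,fy=12,interpolation=cv2.INTER_CUBIC))
E
python3 d.py pics/d2.png
```

```text
(no output)
```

View pics/d2.png

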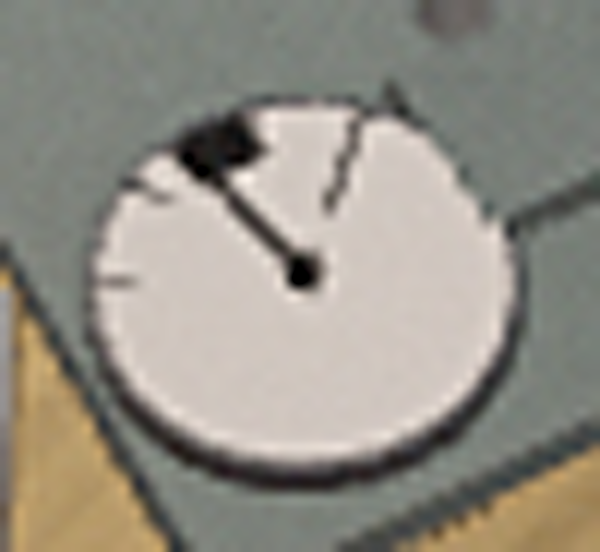

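The needle, from the hub at (302,270) to about (205,170), now points into the lower part of the thick mark. I'll measure it with the radius limited to the free part of the needle.

```bash
sed -i 's/k=(d>35)&(d<95)/bx=np.abs(np.arctan2(ys-hub[1],hub[0]-xs))<1.45;k=(d>25)\&(d<70)\&bx/' h.py; python3 n.py; python3 - <<'E'
from h import *
b=vision.get_image("scene");f=lambda p:((p[0]+.5)/12-.5+246,(p[1]+.5)/12-.5+258)
print(ang(b,f((302,270)),f((220,188))))
E
```

```text
t 16.33 q [ 0.47  0.19 -0.31 -0.   -1.07 -1.78] pos [0.5531 0.0667 0.1892] F [ 3.9  1.3 -0.9] M [ 0.47 -1.73  0.01] w 0.023
tool-frame shift to knob axis [ 0.0002 -0.      0.0007] az 1.831 down [ 0.001  0.    -1.   ]
NEEDLE 0.906 len_px 267 n 502 arm-ang 2.370
(np.float64(0.9021916716859799), np.float64(0.030136182705929583))
```

servo_tool(plan=[{"jaw": 255,"delta_pos": [0,0,0],"yaw": 0.09},{"jaw": 255,"delta_pos": [0,0,0],"yaw": 0.09},{"jaw": 255,"delta_pos": [0,0,0],"yaw": 0.09},{"jaw": 255,"delta_pos": [0,0,0],"yaw": 0.09},{"jaw": 255,"delta_pos": [0,0,0],"yaw": 0},{"jaw": 255,"delta_pos": [0,0,0],"yaw": 0}])

```text
time: 17.03
ee_pos: [0.5531, 0.0668, 0.1892]
ee_rot: [-1.256, -1.133, 1.132]
force: [4.6, 1.5, -1.8]
gripper_width: 0.0238
```

```bash
python3 n.py
```

```text
t 17.03 q [ 0.47  0.19 -0.31 -0.   -1.07 -2.15] pos [0.5531 0.0668 0.1892] F [ 4.6  1.5 -1.8] M [ 0.87 -1.72 -0.08] w 0.0238
tool-frame shift to knob axis [-0.0002 -0.      0.0007] az 1.467 down [ 0.001  0.001 -1.   ]
NEEDLE 1.074 len_px 73 n 394 arm-ang 1.086
```

Needle is at about 1.08, close to the middle of the mark. I'll release, rise clear and check.

servo_tool(plan=[{"jaw": 0,"delta_pos": [0,0,0],"yaw": 0},{"jaw": 0,"delta_pos": [0,0,0],"yaw": 0},{"jaw": 0,"delta_pos": [0,0,0],"yaw": 0},{"jaw": 0,"delta_pos": [0,0,0],"yaw": 0},{"jaw": 0,"delta_pos": [0,0,0],"yaw": 0},{"jaw": 0,"delta_pos": [0,0,0],"yaw": 0},{"jaw": 0,"delta_pos": [0,0,0],"yaw": 0},{"jaw": 0,"delta_pos": [0,0,0],"yaw": 0},{"jaw": 0,"delta_pos": [0,-0.02,0],"yaw": 0},{"jaw": 0,"delta_pos": [0,-0.03,0],"yaw": 0}])

```text
time: 18.02
ee_pos: [0.5511, 0.0659, 0.2367]
ee_rot: [-1.254, -1.127, 1.136]
force: [-0.6, -0.3, 0.5]
gripper_width: 0.0839
```

servo_tool(plan=[{"jaw": 0,"delta_pos": [0,-0.03,0],"yaw": 0},{"jaw": 0,"delta_pos": [0,-0.03,0],"yaw": 0},{"jaw": 0,"delta_pos": [0,0,0],"yaw": 0},{"jaw": 0,"delta_pos": [0,0,0],"yaw": 0},{"jaw": 0,"delta_pos": [0,0,0],"yaw": 0}])

```text
time: 18.43
ee_pos: [0.5525, 0.0665, 0.2986]
ee_rot: [-1.256, -1.132, 1.132]
force: [-0.0, -0.3, 0.5]
gripper_width: 0.0875
```

```bash
python3 n.py; python3 - <<'E'
from h import *
b=vision.get_image("scene")["color"]
L=cv2.resize(b[120:320,210:390],None,fx=2.2,fy=2.2,interpolation=cv2.INTER_CUBIC)
D=cv2.resize(b[258:304,246:296],(400,368),interpolation=cv2.INTER_CUBIC);D=cv2.copyMakeBorder(D,0,L.shape[0]-368,0,0,0)
cv2.imwrite("pics/f.png",np.hstack([L,D]))
E
```

```text
t 18.43 q [ 0.47  0.12 -0.14 -0.   -1.31 -2.15] pos [0.5525 0.0665 0.2986] F [-0.  -0.3  0.5] M [-0.03  0.01 -0.01] w 0.0875
tool-frame shift to knob axis [0.0002 0.     0.0001] az 1.467 down [-0.  0. -1.]
NEEDLE 1.074 len_px 73 n 401 arm-ang 1.086
```

View pics/f.png

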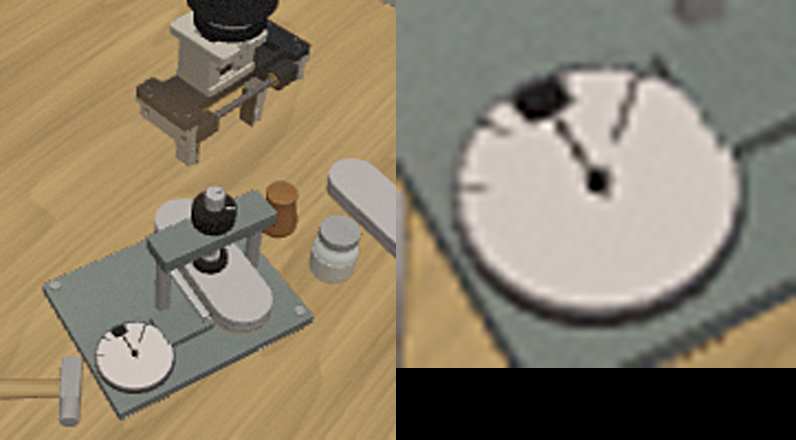

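The gripper is clear. The needle line, from (597,182) through (560,120), runs into the middle of the thick mark, and the sole, jar, form and hammer are where they were.

```bash
python3 -c "
from h import *
print(finish_job())"
```

```text
the job is handed in; nothing more can be done
None
```

The sole is clamped with the needle near the middle of the thick mark, and the job was handed in at about 18.5 s of the 67 s allowed.

- **Outer knob:** I turned it clockwise about 2 rad in small steps until the needle stood at about 0.30 rad, off its rest and short of the 0.6 tick. The reading was the same after I let go.
- **Inner knob:** I then turned it clockwise about 1.66 rad. The needle rose from 0.53 to 0.91 and finally about 1.08 rad, with the mark running from 0.85 to 1.35. No reading came near the long line at 1.9.
- **Last checks:** With the gripper open and about 11 cm higher, the needle still read 1.07 to 1.09 and the force was about zero. In the last picture the sole, jar, wooden form and hammer looked unmoved. The spare sole was only partly in view and I did not check it separately.

- **Knob position error:** My first estimate of the knob axis was about 2 mm off. That built up to roughly 13 N of side load while turning the outer knob, so I re-gripped and shifted the tool to relieve it.
- **Needle reading method:** One needle reading (1.20) was false because the needle and the thick mark merged in the image. I viewed the dial and re-measured it at 0.91.

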